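# Hold an angle cleat in the tacking jig

### The arm

A 6-joint arm with a two-finger parallel gripper is mounted at the origin on a cart in front of the work surface, level with it; the furniture and walls round the work are solid. World frame = base frame: x ahead of the robot, y to its left, z up, the work surface at z = 0. Lengths are in mm, angles in rad, forces in N, time in s.
With the tool pointing down it reaches from about 350 to 975 mm from the base axis. Payload 7.1 kg.
Tool frame: the origin (TCP) lies midway between the tips of the shut fingers; the grasp point (between the pads) lies 19 mm behind it (ctrl.grip_depth is the distance from the TCP to the grasp point, in mm); z points along the fingers, y is the line along which they close (so a half turn about z gives the same grasp; the last joint's range is limited). The gripper opens to 88 mm and grips with 3 to 60 N. Pads are 20 mm wide; open, the fingers measure 115 mm over their backs; the gripper's body (75 mm by 178 mm) begins 61 mm behind the grasp point.
Start: joints at [-0.019, 0.423, 1.63, -0, 1.089, -0.019], TCP at [624.984, 0.026, 222.675] pointing down, gripper open.
Joint ranges: [-3, 3], [-0.9, 2.11], [0.09, 2.58], [-1.31, 4.45], [0.11, 2.69], [-2.54, 2.54]. Speed limits (rad/s): [2.39, 2.39, 3.01, 3.14, 3.14, 3.14].

### API

Orientations are given as a rotation vector (axis times angle).
In Python, from workcell import ctrl, cams gives the robot as it stands.
- The arm moves only by the tool move_arm, never from a script. Its argument "steps" is a list of rows, each a list of 3 entries, a list of its own where there are three numbers: the shift along the tool's x, y, z in units of 25 mm (1.0 is 25 mm), then the turn about the tool's z in units of 5 degrees (1.0 is 5 degrees), then the closure, from 0 (fully open) to 1 (shut). A call has 1 to 20 rows; each row shifts and turns the commanded pose from where the row before left it, along the tool's axes as they then stand; what a row does not reach is not made up. A row lasts 1/12 s, in which the tool goes at most 41.7 mm and 7.16 degrees, less where a joint would pass 70% of its speed; a pose out of reach is approached as far as the arm can. A call is refused whole if a number of a shift passes 1 or a number of a turn 1, either way. A call with a gripper value outside its range is refused whole. The fingers move at their own pace and stop on an object; the grip force is fixed at half the most. Time passes only in rows, so rows that do not move let the fingers close. It gives the time, the measured TCP pose, the force, the opening and the grip force at its end, in the units of the state.
- ctrl.get_obs(): the state, without advancing time (a new reading comes with each control period).
- cams.get_image(name): name is "scene" or "side" or "wrist"; returns a dict with "image" (420x560x3 uint8, red, green, blue), "camera_matrix" (3x3 intrinsics, pixels), "k1" (the pictures are not rectified: a ray, as slopes to the right and down, at radius r is drawn at 1 + k1 r^2 times it, then the intrinsics apply), "xyz" and "rotation" of the camera in the world; the wrist camera has in their place "mount" (4x4, takes a point from camera to tool coordinates, whose origin is the TCP and whose axes are the flange's). Camera axes: x right, y down, z forward; pixel columns grow to the right and rows downward; lengths in mm; the calibration is good to about 2 mm. A picture is of the moment at which its call begins: read the wrist's pose just before it. There is no depth.
- ctrl.close_job(): hands the job in; it is judged then, once.
Trained networks look in the newest picture that a camera, given by its name, has taken for a name from the list of things; names that differ only in an ending like _2 or _b are one class to them, and where a whole thing is asked for, a point or a joint stands for the part that bears it (a point fixed in the world has none). Each returns a list of dicts, best first, with "p" (0 to 1); they miss things now and then, are a little off and sometimes report something else, mostly with a low value. They report only what shows in the picture. A call takes as long as a camera call. They do not tell look-alikes from the thing itself.
- cams.boxes_of(camera, thing): "rect" ([centre column, centre row, width, height] in pixels, round what is visible of it).
- cams.cut_out(camera, thing): "pixels" (420x560 bool, what is visible of it) and "rect" ([centre column, centre row, width, height] in pixels, round what is visible of it).
The state is a dict: "t": time; "qpos": joint angles; "qvel": joint speeds; "joint_torque": joint torques, N m; "ee_pos": TCP position; "orientation": TCP orientation; "ft_force": force on the tool from outside, world axes, zero at the start; "moment": the same for the moment, N m; "width": finger opening in mm; "grasp_force": force on a finger pad.
Only numpy, scipy, OpenCV 4.12 (cv2) and the standard library are available. Lean on these libraries where they do the work, as an engineer would, in place of code of your own. Each camera call takes 0.05 s, during which the arm holds its last target. There are 200 camera calls.

### The job

First set the jig's eccentric end stop: turn its black bar knob until the pointer stands at the nose of the little index tab clipped on the dial. Then fetch the loose steel angle cleat, stand it upright on its foot on the jig's base plate with the back of its upright leg flat along the fence and its end touching the stop's round disc, and press it against the fence with a steady push of about 15 newtons for the welder to tack it. The program finishes while still holding it pressed there; do not disturb the pointer's setting or the magnet, nuts, marker and wrench lying about.

Things in the scene. Friction and masses are not known exactly. Their poses are not given: they have to be found in the camera images.
- tack_jig: Tacking jig, fixed: a dark steel bed 170 x 250 x 12 mm. Origin: centre of its underside, on the table; x points to the fence, y along the fence to the end stop, z up. On it lies a fixed bright base plate (x -63 to 49, y -100 to 60 mm), top at z = 20 mm, on which the cleat shall stand. Two clips on its open side rise to z = 33 mm at x < -51 mm. The stop's pivot is at x = 20, y = 80 mm.
- jig_fence: The fence: a fixed dark steel bar 18 x 150 x 28 mm on the jig. Its pressing face looks to the jig's -x, in the plane x = 50 mm of the jig, from y = -100 to 50 mm; its top is 40 mm above the table, its screw heads 42.5 mm (20 mm of face stand above the base plate). Origin: centre of the bar's underside, 12 mm above the table, axes as the jig's. Friction takes up 2 to 4 N of a push.
- stop_cam (a joint): Angle of the end stop's knob about its upright pivot (rad, -1.15 to 1.15, anticlockwise from above positive); at 0 the pointer points along the jig's +y. It is stiff (0.22 N m) and stays where it is left. Turning it moves the disc, and so the place of the cleat's end, by some millimetres.
- knob_grip (a point): On the pivot axis, 66 mm above the table: where to grip the black bar knob. The bar is 14 mm wide and 36 mm long, its long side along the pointer, from 36 to 76 mm above the table; keep the fingertips over 52 mm, clear of the index tab. This point's y axis points along the pointer, z up.
- pointer_tip (a point): End of the slim pointer that grows from the foot of the knob: 36 mm from the pivot, 38 mm above the table.
- tab_nose (a point): Nose of the index tab, a small fixed dark steel clip (10 x 18 mm) with a thumb screw (top 50 mm above the table), sitting on the dial: 36 mm from the pivot, 38 mm above the table. When the stop is set, the pointer's tip is at this point. The dial, a fixed light arc with graduations, lies 38 to 48 mm from the pivot on the side away from the cleat, its top 38 mm above the table.
- stop_centre (a point): Centre of the stop's round steel disc (radius 20 mm, from 22 to 34 mm above the table), 6 mm off the pivot: it swings with the knob. The disc's rim on the jig's -y side is what the cleat's end touches. Disc, fence and base plate are ground and oiled: steel slides on them with a friction of only about 0.15.
- angle_cleat: The loose part: 80 mm of 60 x 60 x 8 mm steel angle, 0.4 to 0.65 kg, on its foot. Origin: centre of the foot's underside. Foot: x, y = -30..30, -40..40 mm, 8 mm thick, two 14 mm holes. Upright leg: x = 22..30 mm (flat back at x = 30), full length, 60 mm high; grip it across its 8 mm near the top. In the jig its axes lie along the jig's; its +y end meets the stop.
- magnet: Bystander: arrow-shaped orange welding magnet, 90 x 100 x 17 mm, lying flat; origin under its centre.
- nut_a: Bystander: M20 hex nut, 34 x 29 x 16 mm; origin under its centre.
- nut_b: Bystander: M20 hex nut, 34 x 29 x 16 mm; origin under its centre.
- marker: Bystander: paint marker, 17 x 130 x 17 mm, lying along its y; origin under its centre.
- wrench: Bystander: adjustable wrench, 52 x 226 x 14 mm, lying along its y; origin under its centre.
Things that resemble listed ones, but are neither listed nor needed, are in the scene too. There is more than one size of the angle_cleat; the job needs the larger.

How it is judged:
By the outcome, as a careful person would: the job done as asked, in the order asked, and still so for the second after the job is handed in, while the arm keeps its last pose, push and grip.
It also fails if it takes over 72 s, if anything falls off the work surface, if the arm or the gripper's body presses on something with over 40 N, if the wrist force passes 120 N, or if a joint passes its speed limit or range.

## Working session

There is one attempt and no reset: what is moved stays moved. The work goes in short steps, Python scripts to look and compute and a tool call to move; the robot and the scene stay as the last step left them, time stands still between calls to the robot, and variables do not carry over. Pictures are saved under pics/ and viewed, at most 10 in all, crops included, and the job is handed in when it is done.

Besides the shell and the picture viewer there is one more tool, called as name(argument=value, ...) on one line, values as JSON. move_arm: Moves the arm, as the interface text tells. Its arguments: {"type":"object","properties":{"steps":{"type":"array"}},"required":["steps"]}

```bash
ls; mkdir -p pics; cat > h.py <<'E'
import numpy as np, cv2
from scipy.spatial.transform import Rotation as R
from workcell import ctrl, cams
def cam(name):
    o=ctrl.get_obs(); d=cams.get_image(name); 
    if name=='wrist':
        T=np.eye(4);T[:3,:3]=R.from_rotvec(o['orientation']).as_matrix();T[:3,3]=o['ee_pos'];T=T@np.array(d['mount'])
        d['P'],d['Rm']=T[:3,3],T[:3,:3]
    else:
        d['P']=np.array(d['xyz'],float); r=np.array(d['rotation'],float)
        d['Rm']=r if r.shape==(3,3) else R.from_rotvec(r).as_matrix()
    return d
def ray(d,uv):
    K=np.array(d['camera_matrix']);uv=np.atleast_2d(uv).astype(float)
    D=np.array([d['k1'],0,0,0,0.])
    n=cv2.undistortPoints(uv[:,None],K,D)[:,0]
    return np.c_[n,np.ones(len(n))]@d['Rm'].T
def onz(d,uv,z):
    v=ray(d,uv); return d['P']+v*((z-d['P'][2])/v[:,2:])
def proj(d,X):
    X=np.atleast_2d(X).astype(float); r=(X-d['P'])@d['Rm']
    K=np.array(d['camera_matrix']);D=np.array([d['k1'],0,0,0,0.])
    return cv2.projectPoints(r,np.zeros(3),np.zeros(3),K,D)[0][:,0]
def tri(d1,u1,d2,u2):
    a,b=ray(d1,u1)[0],ray(d2,u2)[0]
    A=np.c_[a,-b]; s=np.linalg.lstsq(A,d2['P']-d1['P'],rcond=None)[0]
    p,q=d1['P']+a*s[0],d2['P']+b*s[1]; return (p+q)/2,np.linalg.norm(p-q)
def save(d,n,crop=None,s=1):
    im=d['image'][...,::-1]
    if crop: x0,y0,x1,y1=crop; im=im[y0:y1,x0:x1]
    cv2.imwrite('pics/'+n,cv2.resize(im,None,fx=s,fy=s,interpolation=cv2.INTER_CUBIC))
E
python3 - <<'E'
from h import *
for c in ['scene','side']:
    d=cam(c); save(d,c+'0.png',None,1.4); print(c,d['P'],d['Rm'].round(3).tolist(),d['camera_matrix'],d['k1'])
    for t in ['tack_jig','jig_fence','stop_cam','angle_cleat','knob_grip','pointer_tip','tab_nose','stop_centre']:
        try: print(t,[(round(b['p'],2),np.round(b['rect']).tolist()) for b in cams.boxes_of(c,t)][:4])
        except Exception as e: print(t,e)
E
```

```text
pics
scene [  88.73100969 -981.63839589  615.97810718] [[0.812, -0.34, 0.474], [-0.583, -0.454, 0.673], [-0.014, -0.823, -0.567]] [[401.42454001   0.         279.65546244]
 [  0.         401.42454001 215.8460556 ]
 [  0.           0.           1.        ]] -0.04052877572231854
tack_jig []
jig_fence [(0.59, [255.0, 211.0, 38.0, 40.0])]
stop_cam [(0.84, [267.0, 182.0, 18.0, 28.0])]
angle_cleat [(0.76, [198.0, 259.0, 34.0, 26.0]), (0.62, [273.0, 259.0, 28.0, 47.0])]
knob_grip [(0.81, [267.0, 184.0, 13.0, 18.0])]
pointer_tip [(0.52, [269.0, 183.0, 16.0, 25.0])]
tab_nose []
stop_centre [(0.63, [267.0, 186.0, 12.0, 23.0])]
side [  521.31935419 -1043.64486205   701.0471969 ] [[0.999, -0.04, 0.017], [-0.039, -0.659, 0.751], [-0.019, -0.751, -0.66]] [[485.53217871   0.         271.21688107]
 [  0.         485.53217871 208.04476385]
 [  0.           0.           1.        ]] -0.11320629631017999
tack_jig [(0.91, [273.0, 186.0, 128.0, 71.0])]
jig_fence [(0.97, [273.0, 194.0, 66.0, 30.0])]
stop_cam [(0.64, [311.0, 165.0, 22.0, 27.0])]
angle_cleat [(0.94, [173.0, 226.0, 38.0, 41.0]), (0.69, [238.0, 260.0, 52.0, 47.0])]
knob_grip [(0.74, [311.0, 166.0, 21.0, 26.0])]
pointer_tip [(0.93, [311.0, 168.0, 22.0, 34.0])]
tab_nose [(0.63, [274.0, 195.0, 69.0, 31.0])]
stop_centre [(0.67, [307.0, 164.0, 22.0, 35.0])]
```

View pics/side0.png

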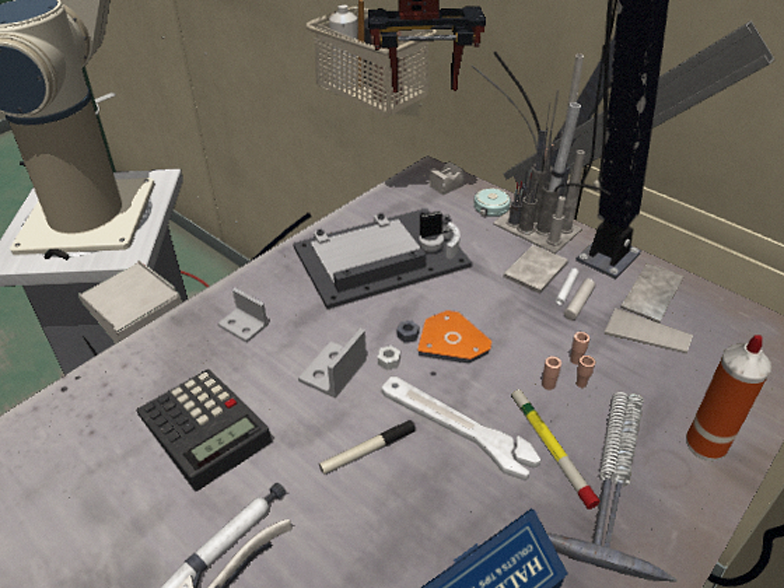

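```bash
python3 - <<'E'
from h import *
d=cam('wrist'); save(d,'wrist0.png',None,1.4); print(d['P'],d['Rm'].round(3).tolist(),d['camera_matrix'],d['k1'],d['mount'])
for t in ['tack_jig','jig_fence','stop_cam','angle_cleat','pointer_tip','stop_centre']:
    print(t,[(round(b['p'],2),np.round(b['rect']).tolist()) for b in cams.boxes_of('wrist',t)][:4])
s=cam('side');
for uv,n in [((238,260),'cleat2'),((173,226),'cleat1'),((311,175),'knob'),((273,186),'jig')]: print(n,onz(s,uv,30).round())
E
```

```text
[624.43258196  69.0484379  385.03614473] [[1.0, -0.001, 0.0], [-0.001, -0.967, -0.254], [0.0, 0.254, -0.967]] [[330.61747167   0.         277.22155011]
 [  0.         330.61747167 204.1176838 ]
 [  0.           0.           1.        ]] 0.018260430936238744 [[-8.24495603e-04 -9.67134802e-01 -2.54262845e-01  6.90325966e+01]
 [ 9.99999622e-01 -8.67439220e-04  5.67734043e-05 -5.47343217e-01]
 [-2.75465099e-04 -2.54262702e-01  9.67135152e-01 -1.62359452e+02]
 [ 0.00000000e+00  0.00000000e+00  0.00000000e+00  1.00000000e+00]]
tack_jig [(0.55, [208.0, 298.0, 212.0, 177.0])]
jig_fence [(0.91, [209.0, 359.0, 120.0, 50.0])]
stop_cam []
angle_cleat []
pointer_tip []
stop_centre [(0.56, [278.0, 293.0, 14.0, 3.0]), (0.55, [209.0, 360.0, 115.0, 49.0])]
cleat2 [[ 471. -423.   30.]]
cleat1 [[ 337. -323.   30.]]
knob [[ 633. -172.   30.]]
jig [[ 545. -206.   30.]]
```

View pics/wrist0.png

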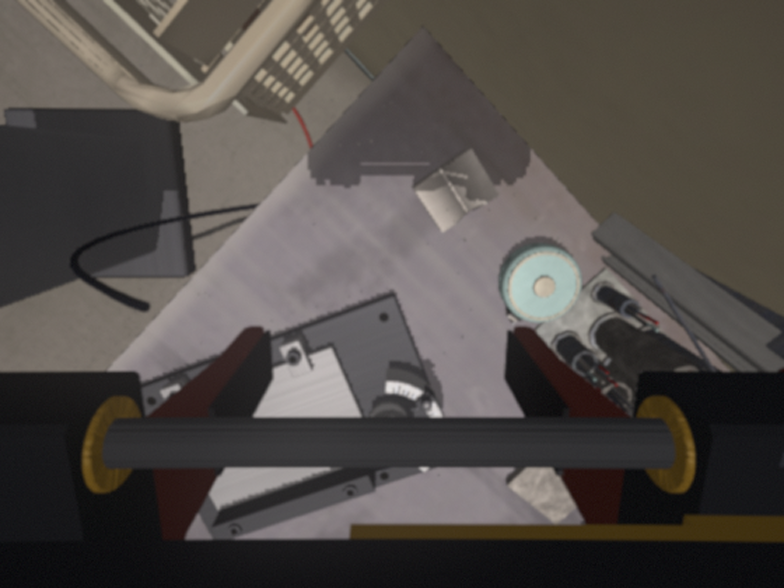

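The side view shows the jig at about (545,-206), with the fence on its -y side and the knob at its +x end. The larger cleat is at side pixel (238,260), about (471,-423). The wrist view shows the dial arc at the jig's right end, around (405,390) in the enlarged picture. I'm moving the wrist over for a clear look.

move_arm(steps=[[[-1,-0.1,-0.4],0,0],[[-1,-0.1,-0.4],0,0],[[-1,-0.1,-0.4],0,0],[[-1,-0.1,-0.4],0,0],[[-1,-0.1,-0.4],0,0],[[-1,-0.1,-0.4],0,0],[[-1,-0.1,-0.4],0,0],[[-1,-0.1,0],0,0],[[-1,-0.1,0],0,0],[[-1,-0.1,0],0,0],[[-1,-0.1,0],0,0],[[-1,-0.1,0],0,0],[[0,0,0],0,0],[[0,0,0],0,0],[[0,0,0],0,0]])

```text
t: 2.55
ee_pos: [594.9, -299.5, 292.4]
orientation: [-2.221, -2.221, -0.0]
ft_force: [-0.2, -0.4, 0.5]
width: 87.9
grasp_force: 0.0
```

```bash
python3 - <<'E'
from h import *
d=cam('wrist'); save(d,'wrist1.png',None,1.4); print(d['P'])
np.save('w1.npy',dict(P=d['P'],Rm=d['Rm'],camera_matrix=d['camera_matrix'],k1=d['k1'],image=d['image']),allow_pickle=True)
for t in ['tack_jig','jig_fence','stop_cam','angle_cleat','pointer_tip','stop_centre']:
    print(t,[(round(b['p'],2),np.round(b['rect']).tolist()) for b in cams.boxes_of('wrist',t)][:4])
E
```

```text
[ 594.40057688 -230.60720116  454.85165381]
tack_jig [(0.96, [233.0, 80.0, 239.0, 161.0]), (0.35, [309.0, 50.0, 43.0, 41.0])]
jig_fence [(0.67, [233.0, 110.0, 121.0, 58.0])]
stop_cam []
angle_cleat [(0.92, [82.0, 178.0, 62.0, 52.0]), (0.32, [296.0, 310.0, 119.0, 100.0])]
pointer_tip [(0.64, [311.0, 51.0, 46.0, 46.0])]
stop_centre [(0.96, [310.0, 48.0, 47.0, 40.0]), (0.63, [331.0, 14.0, 18.0, 17.0])]
```

View pics/wrist1.png

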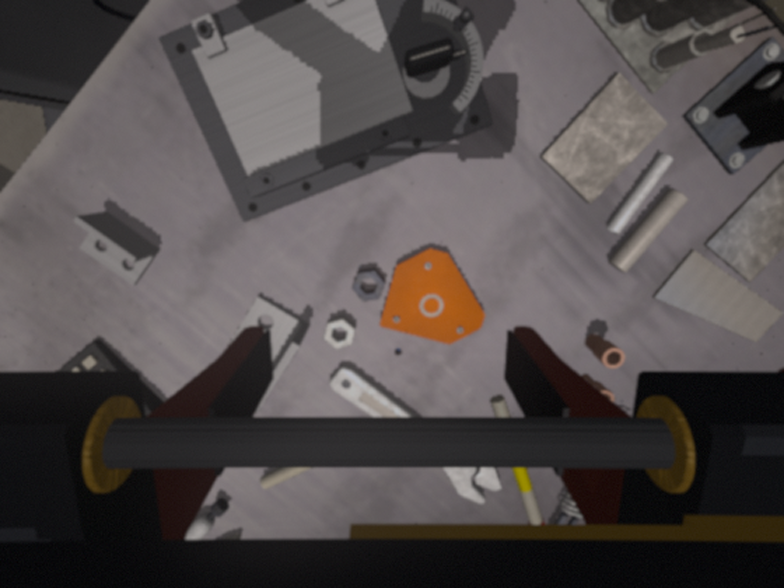

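The picture shows the jig at the top, with the knob at about (307,41) original px, its pointer to the right, and the tab near (331,12). The cleat foot is partly hidden at about (190,235). I'll take a closer view of the knob.

move_arm(steps=[[[1,0,0.6],0,0],[[1,0,0.6],0,0],[[1,0,0.6],0,0],[[1,0,0.6],0,0],[[0,0,0],0,0],[[0,0,0],0,0],[[0,0,0],0,0]])

```text
t: 3.48
ee_pos: [595.6, -200.3, 233.3]
orientation: [2.22, 2.221, 0.0]
ft_force: [-0.5, 0.3, 0.2]
width: 87.7
grasp_force: 0.0
```

```bash
python3 - <<'E'
from h import *
d=cam('wrist'); save(d,'wrist2.png',(100,0,460,300),2.0); print(d['P'])
np.save('w2.npy',dict(P=d['P'],Rm=d['Rm'],camera_matrix=d['camera_matrix'],k1=d['k1'],image=d['image']),allow_pickle=True)
for t in ['tack_jig','jig_fence','stop_cam','knob_grip','pointer_tip','tab_nose','stop_centre']:
    print(t,[(round(b['p'],2),np.round(b['rect']).tolist()) for b in cams.boxes_of('wrist',t)][:4])
E
```

```text
[ 594.82449481 -131.12732836  395.6476931 ]
tack_jig [(0.73, [229.0, 135.0, 256.0, 219.0]), (0.31, [258.0, 357.0, 53.0, 30.0])]
jig_fence [(0.68, [228.0, 202.0, 129.0, 60.0]), (0.23, [309.0, 280.0, 66.0, 35.0])]
stop_cam [(0.84, [313.0, 141.0, 50.0, 38.0]), (0.61, [309.0, 282.0, 68.0, 37.0])]
knob_grip [(0.59, [313.0, 143.0, 50.0, 40.0])]
pointer_tip [(0.75, [314.0, 141.0, 51.0, 36.0])]
tab_nose [(0.44, [335.0, 104.0, 22.0, 19.0])]
stop_centre [(0.75, [312.0, 140.0, 50.0, 35.0]), (0.35, [260.0, 286.0, 26.0, 22.0])]
```

View pics/wrist2.png

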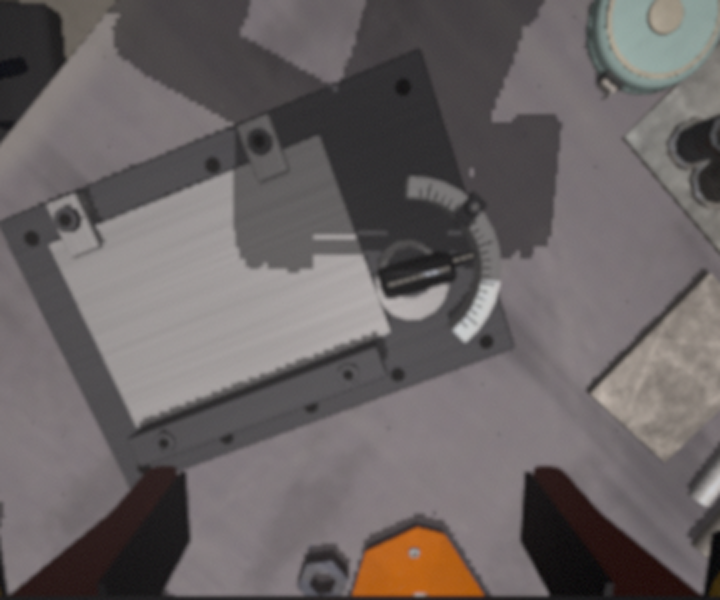

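```bash
cat > fit.py <<'E'
from h import *
from scipy.optimize import least_squares
def J2W(p,X):
    X=np.atleast_2d(X).astype(float);c,s=np.cos(p[2]),np.sin(p[2])
    return np.c_[p[0]+c*X[:,0]-s*X[:,1],p[1]+s*X[:,0]+c*X[:,1],X[:,2]]
E
python3 - <<'E'
from fit import *
d=np.load('w2.npy',allow_pickle=True).item()
X=[[-85,125,12],[85,125,12],[-85,-125,12],[-63,60,20],[49,60,20],[-63,-100,20]]
U=np.array([[420,50],[512,348],[2,220],[322,137],[390,330],[50,248]])/2+[100,0]
f=lambda p:(proj(d,J2W(p,X))-U).ravel()
r=least_squares(f,[545,-206,-1.25]);p=r.x;print(p,r.fun.reshape(-1,2).round(1).tolist())
np.save('jig.npy',p)
w2j=lambda W:(np.c_[W[:,:2]-p[:2]]@np.array([[np.cos(p[2]),-np.sin(p[2])],[np.sin(p[2]),np.cos(p[2])]]))
for n,u,z in [('tip',(473,256),38),('tabnose?',(462,214),38),('tabc',(472,204),45),('bar1',(382,280),76),('bar2',(453,262),76)]:
    j=w2j(onz(d,np.array(u)/2+[100,0],z))[0]-[20,80];print(n,j.round(1),np.hypot(*j).round(1),'ang',np.degrees(np.arctan2(-j[0],j[1])).round(1))
print('pivot',J2W(p,[20,80,66]))
im=d['image'][60:190,260:400,::-1].copy();k=5;im=cv2.resize(im,None,fx=k,fy=k,interpolation=cv2.INTER_CUBIC);im=np.clip(im*1.5,0,255).astype(np.uint8)
for a in range(-60,61,10):
    t=np.radians(a)
    for rr in (36,48):
        q=proj(d,J2W(p,[20-rr*np.sin(t),80+rr*np.cos(t),38]))[0]
        cv2.circle(im,tuple(((q-[260,60]+.5)*k).astype(int)),2,(0,0,255) if a else (0,255,0),-1)
q=proj(d,J2W(p,[20,80,76]))[0];cv2.circle(im,tuple(((q-[260,60]+.5)*k).astype(int)),3,(255,0,0),-1)
cv2.imwrite('pics/knob.png',im)
E
```

```text
[ 543.40438069 -161.33019189   -1.21164673] [[1.0, -0.9], [2.3, 0.9], [-2.9, 1.3], [-0.7, -0.6], [1.1, 1.8], [-0.5, -1.5]]
tip [ 2.6 33.6] 33.7 ang -4.4
tabnose? [-19.6  34.8] 40.0 ang 29.4
tabc [-22.6  39.9] 45.9 ang 29.5
bar1 [ -5.6 -16.1] 17.0 ang 160.9
bar2 [-1.6 18.1] 18.2 ang 5.1
pivot [[ 625.32962984 -151.93585569   66.        ]]
```

View pics/knob.png

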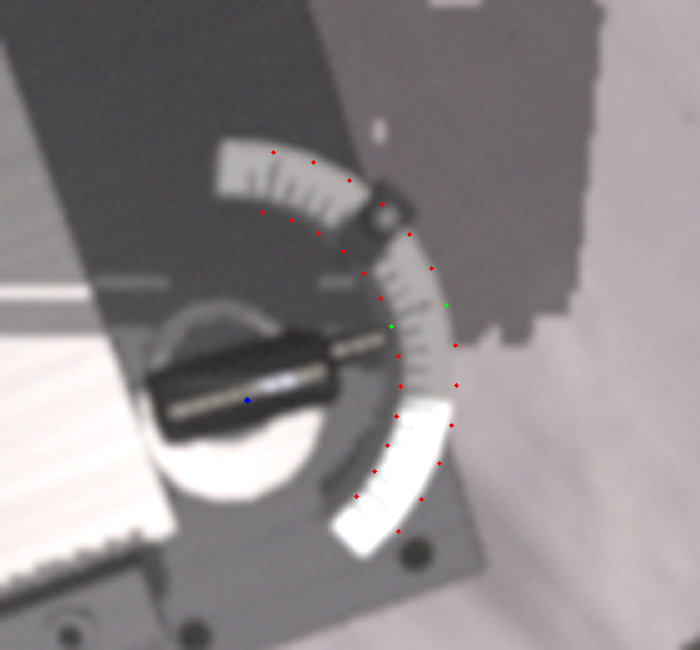

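```bash
python3 - <<'E'
from fit import *
d=np.load('w2.npy',allow_pickle=True).item();e=np.load('w1.npy',allow_pickle=True).item()
X=np.array([[-85,125,12],[85,125,12],[-85,-125,12],[-63,60,20],[49,60,20],[-63,-100,20],[20,80,76]])
U=np.array([[420,50],[512,348],[2,220],[322,137],[390,330],[50,248],[0,0]])/2.+[100,0]; U[-1]=[260+245/5-.5,60+388/5-.5]
X1=np.array([[-85,-125,12],[85,-125,12],[85,125,12]]);U1=np.array([[163,38],[246,220],[492,122]])/1.4
def adj(d,q):
    g=dict(d);g['P']=d['P']+q[:3];g['Rm']=R.from_rotvec(q[3:6]).as_matrix()@d['Rm'];return g
def f(p):
    q=np.r_[p[3:6],p[6:8],0]
    return np.r_[(proj(adj(d,q),J2W(p,X))-U).ravel(),(proj(adj(e,q),J2W(p,X1))-U1).ravel(),p[3:6]/3.,p[6:8]/.01]
r=least_squares(f,[545,-206,-1.25,0,0,0,0,0]);p=r.x;print(p.round(3),r.fun.round(1)[:20].reshape(-1,2).tolist())
np.save('jig.npy',p[:3]);np.save('q.npy',p[3:8])
print('pivot',J2W(p,[20,80,66]))
g=adj(d,np.r_[p[3:8],0]);c,s=np.cos(p[2]),np.sin(p[2])
for n,u,z in [('tip',(385,338),38),('screw',(387,215),50),('tabnose',(362,250),38),('bar1',(170,410),76),('bar2',(325,372),76),('dialend1',(222,142),38),('dialend2',(365,556),38)]:
    W=onz(g,(np.array(u)+.5)/5-.5+[260,60],z)[0,:2]-p[:2]; j=np.array([c*W[0]+s*W[1],-s*W[0]+c*W[1]])-[20,80];print(n,j.round(1),np.hypot(*j).round(1),'ang',np.degrees(np.arctan2(-j[0],j[1])).round(1))
E
```

```text
[ 5.41551e+02 -1.61117e+02 -1.21000e+00  0.00000e+00 -0.00000e+00
  5.68100e+00 -2.00000e-03  4.00000e-03] [[-0.0, -0.7], [1.1, -0.8], [-0.3, 0.9], [-0.9, -0.8], [0.6, 0.2], [1.6, -2.2], [-0.7, 1.0], [-1.4, 0.3], [-0.4, 1.0], [0.7, 1.7]]
pivot [[ 623.45705091 -151.55777689   66.        ]]
tip [ 3.5 34.9] 35.0 ang -5.7
screw [-20.5  40.9] 45.8 ang 26.6
tabnose [-15.4  35.9] 39.1 ang 23.2
bar1 [ -1.7 -13.9] 14.0 ang 172.9
bar2 [ 2.1 16.4] 16.5 ang -7.1
dialend1 [-46.1  15.5] 48.7 ang 71.5
dialend2 [46.6 16.2] 49.4 ang -70.8
```

move_arm(steps=[[[0.98,0.56,0],0,0],[[0.98,0.56,0],0,0],[[0,0,0.3],1,0],[[0,0,0.3],1,0],[[0,0,0.3],1,0],[[0,0,0.3],1,0],[[0,0,0.3],1,0],[[0,0,0.3],1,0],[[0,0,0.3],1,0],[[0,0,0.3],1,0],[[0,0,0.3],1,0],[[0,0,0.3],1,0],[[0,0,0.3],1,0],[[0,0,0.3],1,0],[[0,0,0.3],1,0],[[0,0,0.3],1,0],[[0,0,0.3],1,0],[[0,0,0],0.16,0.3],[[0,0,0],0,0.4],[[0,0,0],0,0.4]])

```text
t: 5.55
ee_pos: [623.2, -151.2, 120.6]
orientation: [3.117, 0.392, 0.001]
ft_force: [0.6, 0.1, 0.2]
width: 71.6
grasp_force: 0.0
```

```bash
python3 - <<'E'
from h import *
o=ctrl.get_obs();print(o['ee_pos'],o['width'],o['qpos']);M=R.from_rotvec(o['orientation']).as_matrix();print('tooly ang',np.degrees(np.arctan2(M[1,1],M[0,1])),'tilt',M[:,2])
s=cam('side');d=cam('scene')
b=lambda c:[(round(b['p'],2),np.round(b['rect'],1).tolist()) for b in cams.boxes_of(c,'knob_grip')][:2]
print(b('side'),b('scene'),proj(s,[[623.5,-151.5,76],[623.5,-151.5,36]]),proj(d,[[623.5,-151.5,76],[623.5,-151.5,36]]))
save(s,'side1.png',(230,90,390,210),4.5)
E
```

```text
[ 623.24158421 -151.15310779  120.57095136] 71.61449514865674 [-2.56496862e-01  5.69034482e-01  1.65590303e+00  1.75572456e-05
  9.16189412e-01  1.06426546e+00]
tooly ang -75.67472154255897 tilt [ 4.54023757e-04 -1.04679606e-04 -9.99999891e-01]
[(0.61, [309.6, 165.3, 18.7, 24.5])] [(0.62, [267.9, 182.9, 9.7, 14.9])] [[306.59504558 153.33393734]
 [306.10526981 167.71358979]] [[264.40410181 174.80292317]
 [264.89996343 187.1882943 ]]
```

View pics/side1.png

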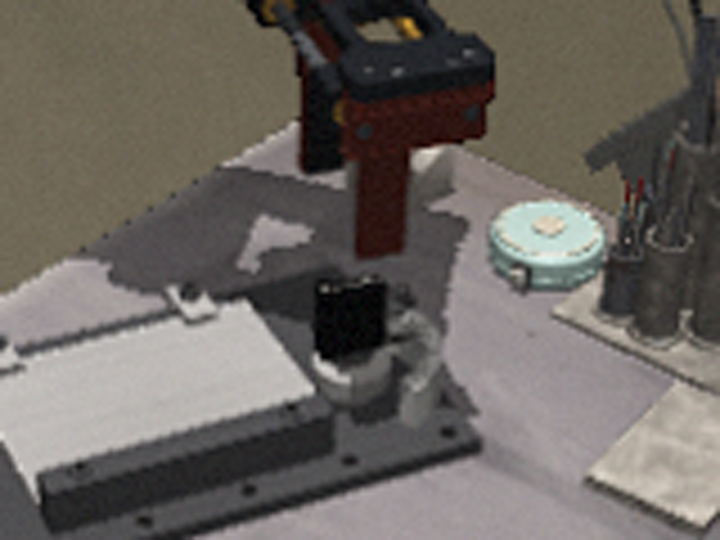

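The side view shows the open fingers (crop centre about 351) directly above the knob (crop centre about 351), so they're aligned within a pixel. I'll descend and grip.

move_arm(steps=[[[0,0,0.6],0,0.3],[[0,0,0.6],0,0.3],[[0,0,0.6],0,0.3],[[0,0,0.5],0,0.3],[[0,0,0.3],0,0.3],[[0,0,0],0,0.5],[[0,0,0],0,0.7],[[0,0,0],0,0.8],[[0,0,0],0,0.9],[[0,0,0],0,1],[[0,0,0],0,1],[[0,0,0],0,1],[[0,0,0],0,1]])

```text
t: 6.83
ee_pos: [623.1, -150.8, 55.5]
orientation: [-3.117, -0.388, -0.001]
ft_force: [0.6, -0.0, 1.0]
width: 14.1
grasp_force: 29.9
```

move_arm(steps=[[[0,0,0],-0.6,1],[[0,0,0],-0.6,1],[[0,0,0],-0.6,1],[[0,0,0],-0.6,1],[[0,0,0],-0.6,1],[[0,0,0],-0.6,1],[[0,0,0],-0.6,1],[[0,0,0],-0.6,1],[[0,0,0],-0.6,1],[[0,0,0],-0.6,1],[[0,0,0],0,1],[[0,0,0],0,1],[[0,0,0],0,1],[[0,0,0],0,0.5],[[0,0,0],0,0.4],[[0,0,0],0,0.3],[[0,0,-0.5],0,0.3],[[0,0,-1],0,0.2]])

```text
t: 8.33
ee_pos: [620.5, -150.1, 90.6]
orientation: [-2.907, -1.18, 0.008]
ft_force: [0.0, -0.3, 0.2]
width: 44.0
grasp_force: 0.0
```

move_arm(steps=[[[-1,0,-1],0,0],[[-1,0,-1],0,0],[[-1,0,-1],0,0],[[-0.5,0,-1],0,0],[[0,0,-0.5],0,0],[[0,0,0],0,0],[[0,0,0],0,0],[[0,0,0],0,0]])

```text
t: 9.0
ee_pos: [560.2, -211.0, 204.0]
orientation: [-2.909, -1.183, 0.002]
ft_force: [-0.0, -0.4, 0.4]
width: 87.7
grasp_force: 0.0
```

```bash
python3 - <<'E'
from fit import *
d=cam('wrist');np.save('w3.npy',dict(P=d['P'],Rm=d['Rm'],camera_matrix=d['camera_matrix'],k1=d['k1'],image=d['image']),allow_pickle=True)
p=np.load('jig.npy');q=np.load('q.npy');d['P']=d['P']+[0,0,q[2]]
c=proj(d,[623.3,-151,50])[0];print(c)
x0,y0=(c-[60,50]).astype(int).clip(0);print(x0,y0)
im=d['image'][y0:y0+100,x0:x0+120,::-1];im=np.clip(cv2.resize(im,None,fx=6,fy=6,interpolation=cv2.INTER_CUBIC)*1.4,0,255).astype(np.uint8);cv2.imwrite('pics/k3.png',im)
for t in ['pointer_tip','tab_nose']:print([(round(b['p'],2),np.round(b['rect'],1).tolist()) for b in cams.boxes_of('wrist',t)][:2])
E
```

```text
[278.78574389  96.47480116]
218 46
[(0.94, [289.0, 89.0, 39.6, 59.3])]
[(0.76, [278.4, 46.8, 9.9, 19.5]), (0.68, [238.3, 144.9, 233.3, 279.2])]
```

View pics/k3.png

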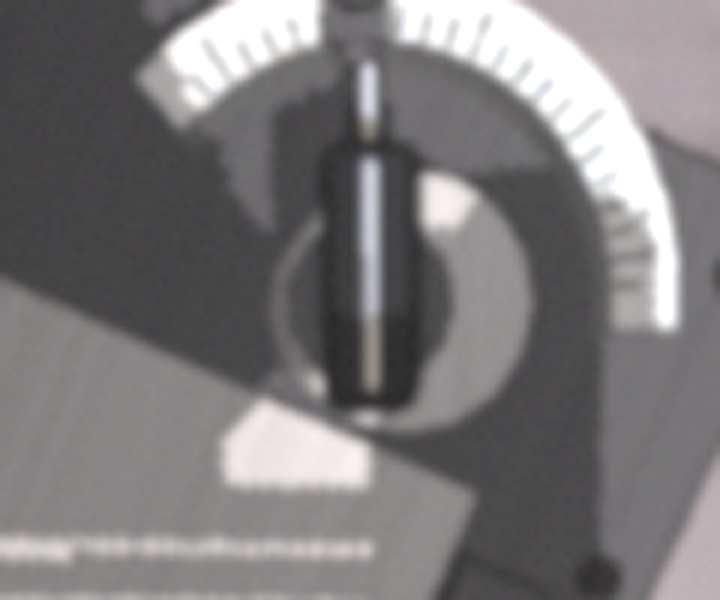

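```bash
python3 - <<'E'
from fit import *
d=np.load('w3.npy',allow_pickle=True).item();p=np.load('jig.npy');q=np.load('q.npy')
c=cams.cut_out('wrist','tab_nose')[0];m=c['pixels'];print(c['p'],c['rect'])
im=cv2.cvtColor(d['image'],cv2.COLOR_RGB2GRAY)
for r in range(34,64,2): print(r,im[r,264:296].tolist(), ''.join('#' if v else '.' for v in m[r,264:296]))
d['P']=d['P']+[0,0,q[2]]
print('piv38',proj(d,[623.3,-151,38]),'piv50',proj(d,[623.3,-151,50]),'piv76',proj(d,[623.3,-151,76]))
E
```

```text
0.7 [277.4, 45.4, 16.1, 19.8]
34 [122, 114, 101, 93, 91, 87, 85, 84, 82, 83, 81, 82, 93, 106, 113, 110, 110, 112, 116, 120, 123, 123, 123, 122, 122, 122, 122, 122, 122, 122, 122, 122] ................................
36 [119, 114, 99, 83, 76, 74, 73, 75, 73, 68, 68, 70, 76, 81, 84, 81, 80, 87, 102, 116, 121, 122, 123, 122, 122, 121, 122, 121, 121, 121, 121, 121] .........##########.............
38 [82, 78, 72, 70, 72, 74, 73, 70, 66, 67, 78, 92, 106, 113, 107, 92, 82, 81, 89, 107, 119, 125, 124, 123, 122, 121, 121, 122, 122, 122, 123, 122] ........###########.............
40 [64, 68, 72, 81, 91, 98, 100, 91, 76, 75, 94, 121, 146, 154, 143, 119, 92, 84, 102, 133, 154, 160, 159, 156, 150, 142, 134, 131, 127, 125, 123, 123] ........###########.............
42 [131, 155, 173, 178, 180, 180, 168, 137, 94, 75, 87, 111, 134, 141, 132, 110, 90, 87, 116, 161, 189, 196, 197, 196, 194, 190, 187, 184, 180, 173, 165, 157] ........###########.............
44 [191, 195, 197, 197, 197, 196, 185, 153, 101, 68, 71, 82, 88, 91, 88, 82, 75, 76, 107, 154, 188, 200, 200, 199, 199, 199, 198, 198, 197, 197,
[... 1048 characters left out ...]
4, 79, 77, 77, 77, 77, 76, 75, 76, 77, 78, 86, 98, 111] ................................
58 [78, 80, 80, 81, 80, 79, 79, 80, 79, 75, 66, 58, 56, 82, 129, 153, 127, 85, 76, 81, 81, 80, 80, 80, 79, 80, 77, 77, 74, 75, 74, 73] ................................
60 [78, 79, 80, 79, 75, 72, 71, 72, 70, 64, 55, 55, 59, 85, 131, 155, 128, 86, 76, 80, 81, 82, 82, 80, 81, 81, 81, 80, 79, 78, 78, 77] ................................
62 [76, 72, 69, 71, 66, 58, 54, 55, 54, 54, 53, 51, 54, 80, 130, 155, 128, 84, 72, 78, 81, 83, 81, 82, 81, 81, 80, 79, 80, 81, 81, 82] ................................
piv38 [[278.73743576  97.22672483]] piv50 [[278.78574389  96.47480116]] piv76 [[278.90408236  94.63277886]]
```

Bar pointer column is 279.1 and the tab centre is about 277.2, so the tab lies about 2.4° further anticlockwise. I'll regrip and trim.

move_arm(steps=[[[0.87,0,0.8],0,0.3],[[0.87,0,0.8],0,0.3],[[0.87,0,0.8],0,0.3],[[0.87,0.03,0.8],0,0.3],[[0,0,0],0,0.3],[[0,0,0],0,0.3],[[0,0,0.9],0,0.3],[[0,0,0.9],0,0.3],[[0,0,0.6],0,0.3],[[0,0,0.34],0,0.3],[[0,0,0],0,0.5],[[0,0,0],0,0.7],[[0,0,0],0,0.9],[[0,0,0],0,1],[[0,0,0],0,1],[[0,0,0],0,1],[[0,0,0],0,1]])

```text
t: 10.62
ee_pos: [623.4, -151.9, 57.2]
orientation: [2.91, 1.182, 0.001]
ft_force: [-0.6, 0.3, 0.7]
width: 18.0
grasp_force: 0.0
```

move_arm(steps=[[[0,0,0],-0.25,1],[[0,0,0],-0.23,1],[[0,0,0],0,1],[[0,0,0],0,1],[[0,0,0],0,1],[[0,0,0],0,0.5],[[0,0,0],0,0.4],[[0,0,0],0,0.3],[[0,0,0],0,0.3],[[0,0,-0.5],0,0.3],[[0,0,-1],0,0.2],[[-0.9,0,-1],0,0],[[-0.9,0,-1],0,0],[[-0.9,0,-1],0,0],[[-0.9,0,-1],0,0],[[-0.7,0,-0.5],0,0],[[0,0,0],0,0],[[0,0,0],0,0],[[0,0,0],0,0]])

```text
t: 12.2
ee_pos: [549.3, -229.5, 206.4]
orientation: [-2.885, -1.242, 0.0]
ft_force: [-0.0, -0.6, -0.0]
width: 87.7
grasp_force: 0.0
```

```bash
python3 - <<'E'
from fit import *
d=cam('wrist');np.save('w4.npy',dict(P=d['P'],Rm=d['Rm'],camera_matrix=d['camera_matrix'],k1=d['k1'],image=d['image']),allow_pickle=True)
q=np.load('q.npy');d['P']=d['P']+[0,0,q[2]]
c=proj(d,[623.3,-151,50])[0];print(proj(d,[[623.3,-151,z] for z in (38,50,76)]))
x0,y0=(c-[50,75]).astype(int).clip(0);print(x0,y0)
im=d['image'][y0:y0+98,x0:x0+100,::-1];im=np.clip(cv2.resize(im,None,fx=6,fy=6,interpolation=cv2.INTER_CUBIC)*1.3,0,255).astype(np.uint8);cv2.imwrite('pics/k4.png',im)
E
```

```text
[[277.2546096   74.53820177]
 [277.26108911  72.90094634]
 [277.27698324  68.88433909]]
227 0
```

View pics/k4.png

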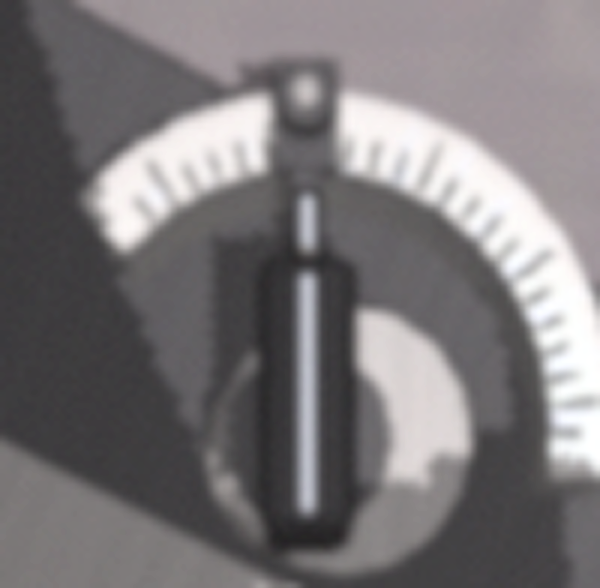

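The pointer (column 307) now stands at the tab nose and screw (column 306). Next I'll look at the cleat.

move_arm(steps=[[[-1,0.25,0],0,0],[[-1,0.25,0],0,0],[[-1,0.25,0],0,0],[[-1,0.25,0],0,0],[[-1,0.25,0],0,0],[[-1,0.25,0],0,0],[[-1,0.25,0],0,0],[[-1,0.25,0],0,0],[[-1,0.25,0],0,0],[[-1,0.25,0],0,0],[[-1,0.25,0],0,0],[[0,0,0],0,0],[[0,0,0],0,0],[[0,0,0],0,0]])

```text
t: 13.42
ee_pos: [410.7, -475.9, 205.5]
orientation: [-2.883, -1.243, 0.0]
ft_force: [-0.1, 0.6, -0.0]
width: 88.1
grasp_force: 0.0
```

```bash
python3 - <<'E'
from fit import *
d=cam('wrist');np.save('w5.npy',dict(P=d['P'],Rm=d['Rm'],camera_matrix=d['camera_matrix'],k1=d['k1'],image=d['image']),allow_pickle=True)
save(d,'cleat.png',None,1.4)
print([(round(b['p'],2),np.round(b['rect'],1).tolist()) for b in cams.boxes_of('wrist','angle_cleat')][:3])
E
```

```text
[(0.92, [274.9, 91.6, 74.5, 99.6]), (0.9, [103.4, 116.3, 87.6, 47.5])]
```

View pics/cleat.png

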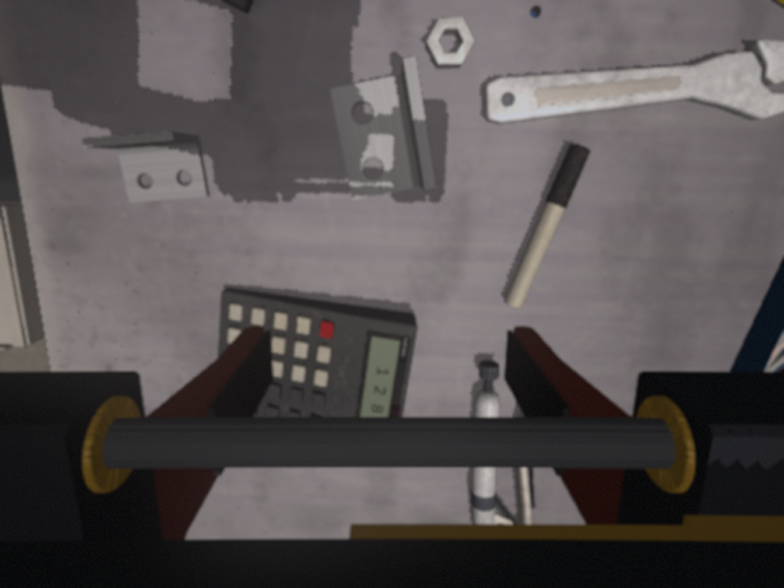

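```bash
python3 - <<'E'
from fit import *
d=np.load('w5.npy',allow_pickle=True).item();q=np.load('q.npy')
X=np.array([[-30,40,8],[-30,-40,8],[22,-40,8],[30,-40,60],[30,40,60]])
U=np.array([[331,90],[350,190],[398,190],[437,187],[413,53]])/1.4
for dz in (0,q[2]):
    g=dict(d);g['P']=d['P']+[0,0,dz]
    r=least_squares(lambda p:(proj(g,J2W(p,X))-U).ravel(),[471,-423,-.5]);print('pts',r.x.round(3),r.fun.reshape(-1,2).round(1).tolist())
    m=sorted(cams.cut_out('wrist','angle_cleat'),key=lambda c:abs(c['rect'][0]-275))[0]['pixels'].astype(np.uint8)
    A=np.array([[x,y,z] for x in(-30,30) for y in(-40,40) for z in(0,8)],float);B=np.array([[x,y,z] for x in(22,30) for y in(-40,40) for z in(0,60)],float)
    def iou(p):
        s=np.zeros((1680,2240),np.uint8)
        for S in(A,B): cv2.fillConvexPoly(s,cv2.convexHull(((proj(g,J2W(p,S))+.5)*4).astype(np.int32)),1)
        s=cv2.resize(s.astype(np.float32),(560,420),interpolation=cv2.INTER_AREA)
        return -np.minimum(s,m).sum()/np.maximum(s,m).sum()
    from scipy.optimize import minimize
    x0=r.x;o=minimize(iou,x0,method='Nelder-Mead',options=dict(initial_simplex=np.array([x0,x0+[4,0,0],x0+[0,4,0],x0+[0,0,.06]])))
    print('mask',o.x.round(3),o.fun,iou(x0))
print(ctrl.get_obs()['ee_pos'])
E
```

```text
pts [ 465.304 -405.26    -0.618] [[-2.5, -4.2], [-3.1, 4.5], [10.9, -2.4], [-5.4, 1.1], [0.9, 1.2]]
mask [ 466.627 -408.047   -0.573] -0.9185938835144043 -0.8179127
pts [ 465.564 -405.007   -0.618] [[-1.8, -3.7], [-2.6, 3.8], [10.6, -3.0], [-5.9, 0.4], [0.5, 2.3]]
mask [ 466.731 -408.103   -0.576] -0.9079752564430237 -0.818285
[ 410.97784374 -475.9219316   206.3996274 ]
```

```bash
python3 - <<'E'
from fit import *
d=np.load('w5.npy',allow_pickle=True).item()
X=np.array([[-30,40,8],[-30,-40,8],[30,-40,60],[30,40,60]])
U=np.array([[331,90],[350,190],[437,187],[413,53]])/1.4
r=least_squares(lambda p:(proj(d,J2W(p,X))-U).ravel(),[471,-423,-.5]);print('pts',r.x.round(3),r.fun.reshape(-1,2).round(1).tolist())
p=[466.6,-408,-.574];Y=np.array([[-30,40,8],[-30,-40,8],[22,-40,8],[22,-40,60],[30,-40,60],[30,40,60],[22,40,60],[30,-40,0]]);print((proj(d,J2W(p,Y))*1.4).round().tolist())
s=cam('side');np.save('s5.npy',s['image'])
print((proj(s,J2W(p,Y))*1.4).round().tolist())
save(s,'side5.png',(190,210,310,310),6.5)
E
```

```text
pts [ 467.262 -406.681   -0.577] [[-1.5, -3.0], [0.9, 5.1], [-1.1, -0.9], [1.6, -0.4]]
[[329.0, 88.0], [352.0, 199.0], [419.0, 186.0], [424.0, 190.0], [436.0, 188.0], [416.0, 55.0], [403.0, 58.0], [429.0, 184.0]]
[[330.0, 341.0], [297.0, 378.0], [329.0, 392.0], [326.0, 366.0], [331.0, 368.0], [364.0, 330.0], [359.0, 328.0], [334.0, 398.0]]
```

move_arm(steps=[[[0.93,0.19,0],0,0],[[0.92,0.19,0],0,0],[[0.92,0.19,0],0,0],[[0.92,0.2,0],0,0.2],[[0,0,0.8],-0.7,0.3],[[0,0,0.8],-0.7,0.4],[[0,0,0.8],-0.69,0.4],[[0,0,0.8],0,0.4],[[0,0,0.3],0,0.4],[[0,0,0],0,0.4],[[0,0,0],0,0.4],[[0,0,0],0,0.4]])

```text
t: 14.67
ee_pos: [488.4, -423.7, 120.5]
orientation: [2.759, 1.499, 0.001]
ft_force: [0.1, 0.3, 0.2]
width: 52.6
grasp_force: 0.0
```

```bash
python3 - <<'E'
from fit import *
o=ctrl.get_obs();M=R.from_rotvec(o['orientation']).as_matrix();e=np.array(o['ee_pos']);print(e,o['width'],np.degrees(np.arctan2(M[1,1],M[0,1])))
print('units to go',(M.T@(np.array([488.4,-422.1,29])-e)/25).round(2))
d=cam('wrist');c=[(round(b['p'],2),np.round(b['rect'],1).tolist()) for b in cams.boxes_of('wrist','angle_cleat')][:2];print(c)
s=cam('side');save(s,'side6.png',(180,170,320,290),5);print(proj(s,[[488.4,-422.1,60],e]))
E
```

```text
[ 488.41296676 -423.69695545  120.48471519] 52.58027718254475 -32.95314657717786
units to go [ 0.05 -0.04  3.66]
[(0.81, [45.3, 187.2, 90.6, 60.3]), (0.63, [245.6, 210.1, 73.0, 118.3])]
[[246.67760703 247.99666906]
 [244.8668341  224.56629355]]
```

View pics/side6.png

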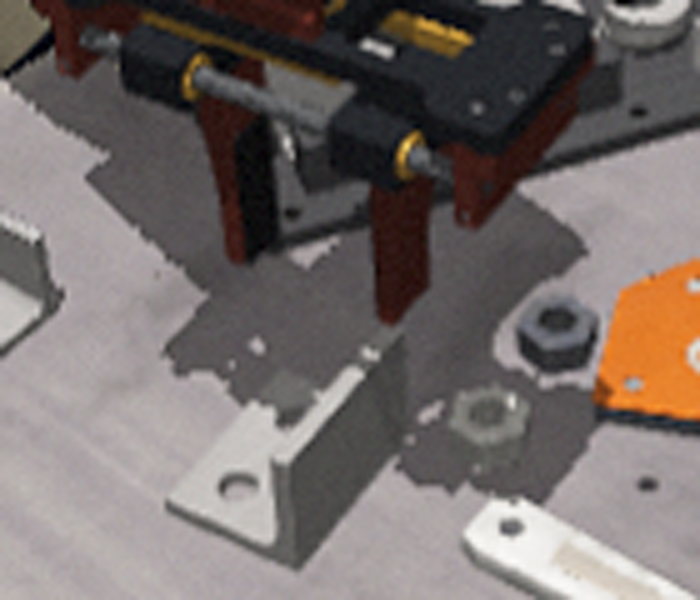

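The side view shows the leg's top edge (mid about (248,249)) between the open fingers and about 2 mm to the right of plan. I'm going down to grip.

move_arm(steps=[[[0.1,0.03,0.8],0,0.4],[[0,0,0.8],0,0.4],[[0,0,0.8],0,0.4],[[0,0,0.7],0,0.4],[[0,0,0.54],0,0.4],[[0,0,0],0,0.4],[[0,0,0],0,0.6],[[0,0,0],0,0.75],[[0,0,0],0,0.9],[[0,0,0],0,1],[[0,0,0],0,1],[[0,0,0],0,1],[[0,0,0],0,1],[[0,0,0],0,1],[[0,0,0],0,1]])

```text
t: 16.07
ee_pos: [489.6, -421.5, 28.5]
orientation: [-2.76, -1.5, 0.0]
ft_force: [-1.0, 0.3, 3.0]
width: 8.2
grasp_force: 30.0
```

move_arm(steps=[[[0,0,-0.4],0,1],[[0,0,-0.8],0,1],[[0,0,-1],0,1],[[0,0,-1],0,1],[[0,0,-0.8],0,1],[[0,0,0],0,1],[[0.5,-0.14,0],0,1],[[0.9,-0.24,0],0,1],[[0.9,-0.24,0],0,1],[[0.9,-0.24,0],0,1],[[0.9,-0.24,0],0,1],[[0.9,-0.24,0],0,1],[[0.9,-0.24,0],0,1],[[0.9,-0.24,0],0,1],[[0.9,-0.24,0],0,1],[[0.9,-0.24,0],0,1],[[0.88,-0.24,0],0,1],[[0,0,0],0,1],[[0,0,0],0,1]])

```text
t: 17.65
ee_pos: [564.3, -186.1, 126.3]
orientation: [-2.756, -1.503, 0.003]
ft_force: [0.4, 0.3, -5.2]
width: 7.9
grasp_force: 30.0
```

move_arm(steps=[[[0,0,0],0.6,1],[[0,0,0],0.9,1],[[0,0,0],0.9,1],[[0,0,0],0.9,1],[[0,0,0],0.9,1],[[0,0,0],0.9,1],[[0,0,0],0.9,1],[[0,0,0],0.9,1],[[0,0,0],0.38,1],[[0,0,0],0,1],[[0,0,0],0,1],[[0,0,0],0,1]])

```text
t: 18.65
ee_pos: [564.7, -188.4, 127.6]
orientation: [-3.09, -0.564, 0.002]
ft_force: [0.4, -0.2, -6.9]
width: 8.1
grasp_force: 30.0
```

```bash
cat > st.py <<'E'
from fit import *
o=ctrl.get_obs();M=R.from_rotvec(o['orientation']).as_matrix();e=np.array(o['ee_pos']);a=np.arctan2(M[1,1],M[0,1])
p=np.array([541.3,-160.6,-1.21]);c,s=np.cos(p[2]),np.sin(p[2]);W=e[:2]-p[:2];f=np.array(o['ft_force'])
print('t',o['t'],'jig xyz',(c*W[0]+s*W[1]).round(1),(-s*W[0]+c*W[1]).round(1),e[2].round(1),'yaw err deg',np.degrees(a-p[2]).round(2),'F jig',(c*f[0]+s*f[1]).round(1),(-s*f[0]+c*f[1]).round(1),f[2].round(1),'M',np.round(o['moment'],2),'w',round(o['width'],1),round(o['grasp_force'],1),'tilt',M[:,2].round(3))
E
python3 - <<'E'
from st import *
s=cam('side');save(s,'side7.png',(200,60,390,210),4)
for n,X in [('leg1',[50,52.6,20]),]: pass
d=cam('wrist');print([(round(b['p'],2),np.round(b['rect'],1).tolist()) for b in cams.boxes_of('wrist','angle_cleat')][:3])
b=[(round(b['p'],2),np.round(b['rect'],1).tolist()) for b in cams.boxes_of('side','angle_cleat')][:3];print(b)
# predicted cleat box in side if grip centred
h=np.array([e[0],e[1],0]);org=np.array([e[0]-26*np.cos(a),e[1]-26*np.sin(a)]);z0=e[2]-28.5
for dy in (-6,0,6):
    X=np.array([[x,y+dy,z+z0] for x,zs in((-30,(0,8)),(30,(0,60)),(22,(60,))) for y in(-40,40) for z in zs])
    u=proj(s,J2W([*org,a],X));print(dy,u.min(0).round(1),u.max(0).round(1))
E
```

```text
t 18.65 jig xyz 34.2 12.1 127.6 yaw err deg 0.02 F jig 0.4 0.3 -6.9 M [-0.01 -0.03  0.02] w 8.1 30.0 tilt [-0.001  0.    -1.   ]
[(0.97, [235.8, 264.8, 106.8, 188.1])]
[(0.87, [172.9, 227.7, 39.1, 38.7]), (0.59, [278.7, 145.9, 46.0, 28.6])]
-6 [251.6 127. ] [296.7 161.5]
0 [254.2 126.3] [299.3 160.8]
6 [256.7 125.7] [301.9 160.1]
```

move_arm(steps=[[[0,0,0.5],0,1],[[0,0,0.8],0,1],[[0,0,0.8],0,1],[[0,0,0.5],0,1],[[0,0,0.3],0,1],[[0,0,0.1],0,1],[[0,0,0.05],0,1],[[0,0,0.05],0,1],[[0,0,0],0,1],[[0,0,0],0,1]])

```text
t: 19.68
ee_pos: [565.8, -188.3, 51.5]
orientation: [3.09, 0.563, 0.002]
ft_force: [0.2, -0.3, -6.1]
width: 7.9
grasp_force: 30.0
```

```bash
python3 st.py
```

```text
t 19.6833 jig xyz 34.6 13.2 51.5 yaw err deg -0.02 F jig 0.4 0.0 -6.1 M [-0.04  0.05  0.  ] w 7.9 30.0 tilt [ 0.001 -0.001 -1.   ]
```

move_arm(steps=[[[0,0,0.04],0,1],[[0,0,0.04],0,1],[[0,0,0],0,1],[[0,0,0],0,1]])

```text
t: 20.02
ee_pos: [565.3, -188.1, 48.8]
orientation: [3.091, 0.563, 0.0]
ft_force: [-0.2, -0.5, -5.4]
width: 7.7
grasp_force: 30.0
```

```bash
python3 st.py
```

```text
t 20.0167 jig xyz 34.2 12.7 48.8 yaw err deg -0.02 F jig 0.4 -0.4 -5.4 M [-0.06  0.03  0.  ] w 7.7 30.0 tilt [ 0. -0. -1.]
```

move_arm(steps=[[[0,0,0.03],0,1],[[0,0,0.02],0,1],[[0,0,0],0,1],[[0,0,0],0,1]])

```text
t: 20.35
ee_pos: [565.6, -188.2, 48.4]
orientation: [3.09, 0.563, 0.001]
ft_force: [-3.0, 0.1, 5.8]
width: 7.7
grasp_force: 30.0
```

```bash
python3 st.py
```

```text
t 20.35 jig xyz 34.4 13.0 48.4 yaw err deg -0.02 F jig -1.2 -2.7 5.8 M [ 0.19  0.66 -0.02] w 7.7 30.0 tilt [ 0.001 -0.    -1.   ]
```

move_arm(steps=[[[0,0,-0.03],0,1],[[0.08,0,0],0,1],[[0.08,0,0],0,1],[[0.04,0,0],0,1],[[0,0,0],0,1],[[0,0,0],0,1]])

```text
t: 20.85
ee_pos: [570.6, -186.4, 48.4]
orientation: [3.09, 0.563, 0.002]
ft_force: [0.7, -0.1, 2.2]
width: 7.5
grasp_force: 30.0
```

```bash
python3 st.py
```

```text
t 20.85 jig xyz 34.5 18.3 48.4 yaw err deg -0.02 F jig 0.4 0.6 2.2 M [0.04 0.16 0.  ] w 7.5 30.0 tilt [ 0.001 -0.    -1.   ]
```

move_arm(steps=[[[0,0.12,0],0,1],[[0,0.12,0],0,1],[[0,0.12,0],0,1],[[0,0,0],0,1],[[0,0,0],0,1]])

```text
t: 21.27
ee_pos: [573.7, -195.4, 48.4]
orientation: [3.09, 0.563, 0.002]
ft_force: [0.3, -1.2, 4.3]
width: 7.9
grasp_force: 30.0
```

```bash
python3 st.py
```

```text
t 21.2667 jig xyz 44.0 18.0 48.4 yaw err deg -0.03 F jig 1.3 -0.1 4.3 M [-0.09  0.21 -0.03] w 7.9 30.0 tilt [ 0.001 -0.001 -1.   ]
```

move_arm(steps=[[[0.04,0,0],0,1],[[0.04,0,0],0,1],[[0,0,0],0,1],[[0,0,0],0,1]])

```text
t: 21.6
ee_pos: [575.0, -194.6, 48.4]
orientation: [3.09, 0.563, 0.0]
ft_force: [-1.7, 0.0, 6.5]
width: 8.0
grasp_force: 30.0
```

```bash
python3 st.py
```

```text
t 21.6 jig xyz 43.7 19.6 48.4 yaw err deg -0.01 F jig -0.6 -1.6 6.5 M [-0.15  0.34  0.01] w 8.0 30.0 tilt [ 0.    -0.001 -1.   ]
```

move_arm(steps=[[[0,0.04,-0.01],0,1],[[0,0.04,0],0,1],[[0,0,0],0,1],[[0,0,0],0,1]])

```text
t: 21.93
ee_pos: [575.6, -195.9, 48.4]
orientation: [-3.091, -0.563, 0.0]
ft_force: [-0.9, 1.1, 4.4]
width: 8.0
grasp_force: 30.0
```

```bash
python3 st.py
```

```text
t 21.9333 jig xyz 45.1 19.6 48.4 yaw err deg -0.02 F jig -1.4 -0.4 4.4 M [0.32 0.32 0.01] w 8.0 30.0 tilt [-0.  0. -1.]
```

move_arm(steps=[[[0.04,0,0],0,1],[[0.04,0,0],0,1],[[0,0,0],0,1],[[0,0,0],0,1]])

```text
t: 22.27
ee_pos: [577.4, -195.5, 48.4]
orientation: [3.09, 0.563, -0.0]
ft_force: [-1.0, -0.6, 4.4]
width: 7.8
grasp_force: 30.0
```

```bash
python3 st.py
```

```text
t 22.2667 jig xyz 45.4 21.5 48.4 yaw err deg -0.01 F jig 0.2 -1.1 4.4 M [ 0.01  0.34 -0.03] w 7.8 30.0 tilt [-0. -0. -1.]
```

move_arm(steps=[[[0,0.03,0],0,1],[[0,0,0],0,1],[[0,0,0],0,1]])

```text
t: 22.52
ee_pos: [577.7, -195.9, 48.4]
orientation: [-3.091, -0.563, 0.0]
ft_force: [-1.1, 0.1, 5.9]
width: 8.2
grasp_force: 30.0
```

```bash
python3 st.py
```

```text
t 22.5167 jig xyz 45.9 21.6 48.4 yaw err deg -0.03 F jig -0.5 -1.0 5.9 M [0.3 0.4 0. ] w 8.2 30.0 tilt [-0.  0. -1.]
```

Neither the fence nor the stop is firmly touched yet, so I'll continue in small steps.

move_arm(steps=[[[0.04,0,0],0,1],[[0,0,0],0,1],[[0,0,0],0,1]])

```text
t: 22.77
ee_pos: [578.5, -195.7, 48.4]
orientation: [-3.091, -0.563, 0.001]
ft_force: [-2.3, 0.6, 6.3]
width: 7.6
grasp_force: 30.0
```

```bash
python3 st.py
```

```text
t 22.7667 jig xyz 46.0 22.4 48.4 yaw err deg -0.01 F jig -1.4 -1.9 6.3 M [0.07 0.38 0.05] w 7.6 30.0 tilt [-0.001 -0.    -1.   ]
```

move_arm(steps=[[[0.04,0,0],0,1],[[0,0,0],0,1],[[0,0,0],0,1]])

```text
t: 23.02
ee_pos: [579.4, -195.4, 48.4]
orientation: [-3.091, -0.563, 0.001]
ft_force: [-3.3, -0.3, 6.6]
width: 7.9
grasp_force: 30.0
```

```bash
python3 st.py
```

```text
t 23.0167 jig xyz 46.0 23.3 48.4 yaw err deg -0.01 F jig -0.8 -3.2 6.6 M [ 0.03  0.47 -0.  ] w 7.9 30.0 tilt [-0.001 -0.    -1.   ]
```

move_arm(steps=[[[0,0.04,0],0,1],[[0,0,0],0,1],[[0,0,0],0,1]])

```text
t: 23.27
ee_pos: [579.4, -195.4, 48.4]
orientation: [-3.089, -0.563, 0.002]
ft_force: [-2.4, 5.1, 7.1]
width: 7.7
grasp_force: 30.0
```

```bash
python3 st.py
```

```text
t 23.2667 jig xyz 46.0 23.3 48.4 yaw err deg -0.03 F jig -5.6 -0.4 7.1 M [0.81 0.53 0.08] w 7.7 30.0 tilt [-0.001  0.001 -1.   ]
```

move_arm(steps=[[[0.04,0,0],0,1],[[0,0,0],0,1],[[0,0,0],0,1]])

```text
t: 23.52
ee_pos: [579.9, -195.2, 48.4]
orientation: [-3.089, -0.563, 0.003]
ft_force: [-5.1, 3.6, 7.8]
width: 7.8
grasp_force: 30.0
```

```bash
python3 st.py
```

```text
t 23.5167 jig xyz 46.0 23.9 48.4 yaw err deg -0.02 F jig -5.2 -3.5 7.8 M [ 0.63  0.8  -0.02] w 7.8 30.0 tilt [-0.002  0.001 -1.   ]
```

move_arm(steps=[[[0.04,0,0],0,1],[[0,0,0],0,1],[[0,0,0],0,1]])

```text
t: 23.77
ee_pos: [580.7, -194.9, 48.4]
orientation: [-3.089, -0.563, 0.004]
ft_force: [-5.3, 2.6, 9.9]
width: 7.8
grasp_force: 30.0
```

```bash
python3 st.py
```

```text
t 23.7667 jig xyz 46.0 24.8 48.4 yaw err deg -0.02 F jig -4.3 -4.1 9.9 M [0.64 0.79 0.07] w 7.8 30.0 tilt [-0.002  0.001 -1.   ]
```

move_arm(steps=[[[0.04,0,-0.02],0,1],[[0,0,0],0,1],[[0,0,0],0,1]])

```text
t: 24.02
ee_pos: [581.0, -194.8, 48.5]
orientation: [-3.089, -0.563, 0.005]
ft_force: [-6.1, 0.6, 7.6]
width: 7.7
grasp_force: 30.0
```

```bash
python3 st.py
```

```text
t 24.0167 jig xyz 46.0 25.1 48.5 yaw err deg -0.01 F jig -2.7 -5.5 7.6 M [0.21 0.94 0.07] w 7.7 30.0 tilt [-0.004  0.001 -1.   ]
```

move_arm(steps=[[[0.04,0,0],0,1],[[0,0,0],0,1],[[0,0,0],0,1]])

```text
t: 24.27
ee_pos: [581.1, -194.7, 48.5]
orientation: [-3.089, -0.563, 0.008]
ft_force: [-9.3, -1.6, 9.2]
width: 8.1
grasp_force: 30.0
```

```bash
python3 - <<'E'
from st import *
d=cam('side')
for n in('angle_cleat','stop_centre'):print([(round(b['p'],2),np.round(b['rect'],1).tolist()) for b in cams.boxes_of('side',n)][:3])
E
```

```text
t 24.2667 jig xyz 46.0 25.2 48.5 yaw err deg -0.0 F jig -1.8 -9.2 9.2 M [-0.06  1.56  0.08] w 8.1 30.0 tilt [-0.005  0.001 -1.   ]
[(0.89, [174.9, 226.0, 35.5, 41.8]), (0.58, [285.5, 176.7, 42.7, 13.7])]
[(0.65, [310.7, 172.4, 11.4, 12.9])]
```

Stop contact is clear: y is stuck at 25.2 and Fy is rising. I'll ease it slightly and press into the fence.

move_arm(steps=[[[-0.03,0.04,0],0,1],[[0,0.04,0],0,1],[[0,0.03,0],0,1],[[0,0,0],0,1],[[0,0,0],0,1],[[0,0,0],0,1]])

```text
t: 24.92
ee_pos: [581.0, -194.9, 48.4]
orientation: [-3.085, -0.562, 0.009]
ft_force: [-8.1, 11.4, 11.5]
width: 7.9
grasp_force: 30.0
```

```bash
python3 st.py
```

```text
t 24.9167 jig xyz 46.1 25.0 48.4 yaw err deg -0.04 F jig -13.5 -3.6 11.5 M [2.26 1.39 0.1 ] w 7.9 30.0 tilt [-0.007  0.004 -1.   ]
```

move_arm(steps=[[[0.02,0.03,0],0,1],[[0,0,0],0,1],[[0,0,0],0,1],[[0,0,0],0,1],[[0,0,0],0,1],[[0,0,0],0,1]])

```text
t: 25.42
ee_pos: [581.0, -195.0, 48.4]
orientation: [-3.084, -0.561, 0.011]
ft_force: [-10.6, 13.3, 15.1]
width: 7.9
grasp_force: 30.0
```

```bash
python3 - <<'E'
from st import *
d=cam('side')
for n in('angle_cleat','stop_centre'):print([(round(b['p'],2),np.round(b['rect'],1).tolist()) for b in cams.boxes_of('side',n)][:3])
# expected disc rim vs cleat end
im=cv2.cvtColor(d['image'],cv2.COLOR_RGB2GRAY);print(proj(d,J2W(p,[[50,65,40],[50,65,80],[50,-15,40],[50,-15,80]])).round(1).tolist())
o=ctrl.get_obs();f=o['ft_force'];print(c*f[0]+s*f[1],-s*f[0]+c*f[1],f[2])
E
```

```text
t 25.4167 jig xyz 46.2 25.1 48.4 yaw err deg -0.05 F jig -16.2 -5.3 15.1 M [2.58 1.67 0.07] w 7.9 30.0 tilt [-0.008  0.005 -1.   ]
[(0.79, [285.6, 174.7, 43.6, 19.7]), (0.61, [173.0, 224.9, 38.6, 41.4])]
[(0.64, [325.8, 241.9, 53.9, 38.7])]
[[305.9, 175.1], [306.4, 160.5], [272.9, 184.3], [272.6, 169.6]]
-16.244571140542057 -5.172951469477161 15.191858131614188
```

move_arm(steps=[[[0,0,-0.02],0,1],[[0,0,0],0,1],[[0,0,0],0,1],[[0,0,0],0,1],[[0,0,0],0,1]])

```text
t: 25.98
ee_pos: [581.1, -195.0, 48.4]
orientation: [-3.084, -0.561, 0.011]
ft_force: [-9.8, 12.4, 10.4]
width: 8.3
grasp_force: 30.0
```

```bash
python3 st.py
```

```text
t 25.9833 jig xyz 46.2 25.1 48.4 yaw err deg -0.05 F jig -15.0 -4.8 10.4 M [2.5  1.41 0.08] w 8.3 30.0 tilt [-0.008  0.005 -1.   ]
```

move_arm(steps=[[[0,0.02,0],0,1],[[0,0,0],0,1],[[0,0,0],0,1],[[0,0,0],0,1],[[0,0,0],0,1],[[0,0,0],0,1]])

```text
t: 26.48
ee_pos: [581.0, -195.0, 48.4]
orientation: [-3.084, -0.561, 0.012]
ft_force: [-8.7, 14.3, 11.6]
width: 7.7
grasp_force: 30.0
```

```bash
python3 st.py && python3 -c "
from workcell import ctrl
print(ctrl.close_job())"
```

```text
t 26.4833 jig xyz 46.2 25.0 48.4 yaw err deg -0.05 F jig -16.5 -3.1 11.6 M [2.82 1.46 0.03] w 7.7 30.0 tilt [-0.009  0.006 -1.   ]
the job is handed in; nothing more can be done
None
```

The job is handed in at 26.5 s: the pointer was at the tab nose when last seen, before placing, and the cleat stands against the fence and the stop disc, held with 16.5 N at the wrist (about 15 N after friction); I had no picture left for a final look.

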